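# Hold the alarm fob in pairing mode

## Robot

A 6-joint arm with a two-finger parallel gripper is mounted at the origin on the work surface. World frame = base frame: x ahead of the robot, y to its left, z up, the work surface at z = 0. Lengths are in m, angles in degrees, forces in N, time in s.
With the tool pointing down it reaches from about 0.25 to 0.8 m from the base axis. Payload 8.5 kg.
Tool frame: the origin (TCP) lies between the finger pads; the fingertips stand 11 mm ahead of it and the grasp point (between the pads) lies 8 mm behind it; z points along the fingers, y is the direction in which the jaws open and shut (so a half turn about z gives the same grasp; the last joint's range is limited). The gripper opens to 85 mm and grips with 20 to 120 N. Pads are 22 mm wide; open, the fingers measure 114 mm over their backs; the gripper's body (76 mm by 85 mm) begins 54 mm behind the grasp point. The pads swing forward as they close: fully open they stand 13 mm farther back than shut.
Start: joints at [-67.838, 13.648, -0.773, 75.585, 0, 90], TCP at [0.198, -0.486, 0.242] pointing down, gripper open.
Joint ranges: [-152.45, 152.45], [-59.26, 108.67], [-65.41, 83.53], [-104.44, 129.93], [-82.83, 76.93], [-180, 180]. Speed limits (degrees/s): [127.2, 127.2, 159.86, 180, 180, 180].

## Interface

Orientations are given as a 3x3 rotation matrix whose columns are the frame's x, y, z axes.
In Python, from plant import manip gives the robot as it stands.
- The arm moves only by the tool send_rows, never from a script. Its argument "motion" is a list of rows, each an object with "slide": the shift along the world's x, y, z in cm, a list of three; "dr": the turn, a rotation vector about the world's x, y, z in degrees, a list of three. A call has 1 to 5 rows; each row shifts and turns the commanded pose from where the row before left it; what a row does not reach is not made up. A row lasts 1/12 s, in which the tool goes at most 41.7 mm and 7.16 degrees, less where a joint would pass 70% of its speed; a pose out of reach is approached as far as the arm can. A call is refused whole if a number of a shift passes 4.17 or a number of a turn 7.16, either way. A call with a gripper value outside its range is refused whole. "fingers" is the opening, from -1 (shut) to 1 (fully open), set as the call begins (left out, the last holds). The fingers move at their own pace and stop on an object; "force" is the grip in N (left out, the last holds). Time passes only in rows, so rows that do not move let the fingers close. It gives the time, the measured TCP pose, the force and the opening at its end, in the units of the state.
- manip.sense(): the state, without advancing time (a new reading comes with each control period).
- manip.read_camera(name): name is "scene" or "top" or "wrist"; returns the picture (480x640x3 uint8, blue, green, red); there is no depth.
- manip.camera_info(name): a dict with "mtx" (3x3 intrinsics, pixels), "k1" (the pictures are not rectified: a ray, as slopes to the right and down, at radius r is drawn at 1 + k1 r^2 times it, then the intrinsics apply), "eye" and "attitude" of the camera in the world; the wrist camera has in their place "tool_from_camera" (4x4, takes a point from camera to tool coordinates, whose origin is the TCP and whose axes are the flange's). Camera axes: x right, y up, looking along -z (the intrinsics and any distortion apply to the point x, -y, -z); pixel columns grow to the right and rows downward; lengths in m; the calibration is good to about 2 mm. A picture is of the moment at which its call begins: read the wrist's pose just before it. camera_info takes no time and is no camera call.
- manip.close_job(): hands the job in, once; it reports no verdict.
The state is a dict: "t": time; "q": joint angles; "qvel": joint speeds; "joint_efforts": joint torques, N m; "tcp_pos": TCP position; "eef_rot": TCP orientation; "ft_force": force on the tool from outside, world axes, zero at the start; "wrist_torque": the same for the moment, N m; "gripper_width": finger opening in m.
Only numpy, scipy, OpenCV 4.12 (cv2) and the standard library are available. Lean on these libraries where they do the work, as an engineer would, in place of code of your own. Each camera call takes 0.05 s, during which the arm holds its last target. There are 200 camera calls.

## Task

Pair the alarm fob: lay the chrome fob flat in the cradle of the black tray, with its loop in the cradle's open end, and let go of it. Then take the stylus out of its wooden stand and, holding it upright, press the fob's round button well down, but gently, with the tip; finish while still holding the button down with the stylus. Do not drop the fob, and leave the padlock, the tape dispenser and the two keys where they are.

Things in the scene. Friction and masses are not known exactly. Their poses are not given: they have to be found in the camera images.
- fob_center (a point): centre of the loose chrome alarm fob (half-way up). Fob: rounded block 72 long (x) x 32 wide (y) x 20 high (z) mm, 100 g, lying flat with the button up; x points along its length to the button end, z up. A wire loop for a key ring, 17 wide and 5 thick, sticks out 12.5 mm beyond the other (-x) end, half-way up. The button stands 18 mm from the centre towards +x.
- button_top (a point): centre of the top of the fob's only button: metal, round with a dark bezel, 15 mm across, 6 mm proud of the fob's top when up (so 26 mm above the fob's underside). It moves with the button. Same axes as the fob.
- fob_button (a joint): travel of the fob's sprung button in m: 0 up, 0.005 fully down. It gives way at 1.6 N and is fully down at 5.6 N (0.8 N per mm); it springs back when let go.
- cradle (a point): middle of the floor of the tray's cradle, 7 mm above the bench: a brushed-metal fence 7 mm high round a space 80 (x) x 40 (y) mm. x points along it to its closed end, z up. The -x end is open over its middle 26 mm for the fob's loop; each long side has a 36 mm gap at mid-length for fingers. A laid fob's x points the same way, button towards the closed end.
- tray: black ceramic tray fixed to the bench, a plate 150 (x) x 120 (y) mm, 7 mm thick, with a rim 3 mm higher and the cradle in its middle. Origin: centre of the underside; same axes as the cradle.
- stylus_grip (a point): grip point of the loose stylus, on its axis, 92 mm above its tip; z points from tip to handle end. Metal, 130 mm long, 60 g: steel tip 6 mm across for 42 mm, a collar 24 mm across and 6 thick, then a round handle 16 mm across, 82 long. It stands upright with the collar on the stand's top, the handle free above.
- stylus_tip (a point): the middle of the stylus's flat lower end; same axes as the stylus.
- stand: wooden block 60 x 60 x 50 mm high fixed to the bench, with an upright hole 13 mm across in its middle, in which the stylus tip hangs 42 mm deep. Origin: centre of the underside.
- padlock: bystander: steel padlock lying flat with its shackle open, 45 x 52 x 24 mm body, loose. Origin: centre of the body's underside.
- dispenser: bystander: blue plastic tape dispenser, 55 x 140 mm, 80 mm high, loose. Origin: centre of the underside.
- key0: bystander: loose silver key lying flat on the bench's left (+y) side, 64 mm long, 3 mm thick. Origin: underside, near its middle.
- key1: bystander: the like silver key on the bench's right (-y) side.
Mind the look-alikes: they are no part of the job. What is meant by the stand is not pink or turquoise, and is the larger of those in its own colour.

How it is judged:
By the outcome, as a careful person would: the job done as asked, in the order asked, and still so for the second after the job is handed in, while the arm keeps its last pose, push and grip.
It also fails if it takes over 67 s, if anything falls off the work surface, if the arm or the gripper's body presses on something with over 40 N, if the wrist force passes 120 N, or if a joint passes its speed limit or range.

## Working session

There is one attempt and no reset: what is moved stays moved. The work goes in short steps, Python scripts to look and compute and a tool call to move; the robot and the scene stay as the last step left them, time stands still between calls to the robot, and variables do not carry over. Pictures are saved under pics/ and viewed, about 8 in all and at most 12, crops included, and the job is handed in when it is done.

Besides the shell and the picture viewer there is one more tool, called after ">>>" in YAML: its name, and indented under it one key for each argument. send_rows: Moves the arm, as the interface text tells. Its arguments: {"type":"object","properties":{"motion":{"type":"array","items":{"type":"object","properties":{"slide":{"type":"array","items":{"type":"number"}},"dr":{"type":"array","items":{"type":"number"}}}}},"fingers":{"type":"number"},"force":{"type":"number"}},"required":["motion"]}

```bash
mkdir -p pics; cat > h.py <<'E'
import numpy as np, cv2
from plant import manip
def cam(name):
    s=manip.sense(); im=manip.read_camera(name); return s,im
def pose(name,s=None):
    i=manip.camera_info(name)
    if name=="wrist":
        T=np.eye(4);T[:3,:3]=s["eef_rot"];T[:3,3]=s["tcp_pos"];T=T@np.array(i["tool_from_camera"])
        return i,T[:3,3],T[:3,:3]
    return i,np.array(i["eye"]),np.array(i["attitude"])
def ray(name,uv,s=None):
    i,e,R=pose(name,s);K=np.array(i["mtx"])
    p=cv2.undistortPoints(np.array(uv,float).reshape(-1,1,2),K,np.array([i["k1"],0,0,0.])).reshape(-1,2)
    d=np.c_[p[:,0],-p[:,1],-np.ones(len(p))]@R.T
    return e,d
def plane(name,uv,z,s=None):
    e,d=ray(name,uv,s); return e+d*((z-e[2])/d[:,2])[:,None]
def proj(name,P,s=None):
    i,e,R=pose(name,s);c=(np.array(P,float).reshape(-1,3)-e)@R;x=c[:,0]/-c[:,2];y=-c[:,1]/-c[:,2]
    f=1+i["k1"]*(x*x+y*y);K=np.array(i["mtx"]);return np.c_[K[0,0]*x*f+K[0,2],K[1,1]*y*f+K[1,2]]
E
python3 - <<'E'
from h import *
for n in("scene","top","wrist"):
    s,im=cam(n);cv2.imwrite(f"pics/{n}0.png",im);i=manip.camera_info(n);print(n,i)
print(s)
E
```

```text
scene {'mtx': array([[588.80969371,   0.        , 320.82406491],
       [  0.        , 588.80969371, 238.87533349],
       [  0.        ,   0.        ,   1.        ]]), 'k1': -0.15122911873405478, 'eye': array([1.20485535, 0.40035817, 1.15754141]), 'attitude': array([[-0.55010503, -0.67843487,  0.48694001],
       [ 0.83504234, -0.45345673,  0.3115787 ],
       [ 0.00942037,  0.57801654,  0.81597067]])}
top {'mtx': array([[528.67443534,   0.        , 330.94948526],
       [  0.        , 528.67443534, 241.11269228],
       [  0.        ,   0.        ,   1.        ]]), 'k1': 0.05466084387331125, 'eye': array([ 0.36382346, -0.03552418,  0.98003438]), 'attitude': array([[ 0.03672286,  0.97893727, -0.2008314 ],
       [-0.99932014,  0.03663064, -0.00417666],
       [ 0.0032679 ,  0.20084825,  0.97961692]])}
wrist {'mtx': array([[352.42804976,   0.        , 320.76172739],
       [  0.        , 352.42804976, 240.20685829],
       [  0.        ,   0.        ,   1.        ]]), 'k1': 0.011542806605446933, 'tool_from_camera': array([[ 4.22872682e-04,  9.57386600e-01,  2.88809140e-01,
         7
[... 357 characters left out ...]
5e+01,
        2.23854581e-03,  8.99989681e+01]), 'qvel': array([ 0.04618461, -0.03751974,  0.05105925, -0.09946716, -0.01864399,
        0.00058379]), 'joint_efforts': array([ 9.94205693e-04, -5.39721322e+01,  3.46999204e+01,  1.34216534e-02,
        8.55409985e-05,  1.67740552e-05]), 'tcp_pos': array([ 0.19789516, -0.48585967,  0.24172341]), 'eef_rot': array([[ 9.26125643e-01,  3.77214874e-01, -4.81838491e-04],
       [ 3.77215179e-01, -9.26124750e-01,  1.28663337e-03],
       [ 3.90946910e-05, -1.37334095e-03, -9.99999056e-01]]), 'ft_force': array([-0.17330622, -0.20040901, -0.32984344]), 'wrist_torque': array([ 0.06030976,  0.01128701, -0.04869476]), 'gripper_width': 0.08558617255907286}
```

View pics/top0.png

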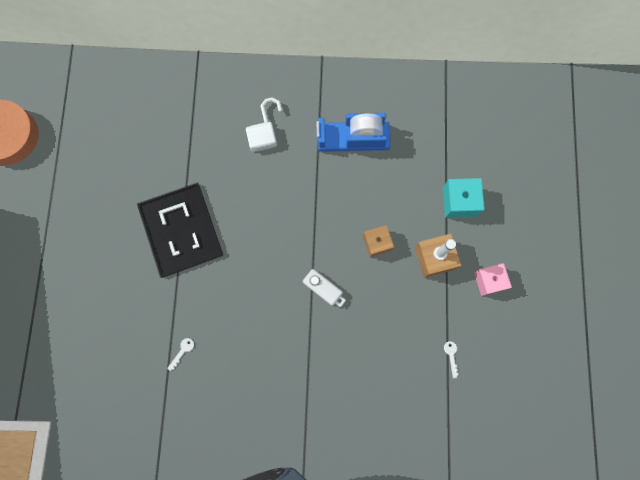

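View pics/scene0.png

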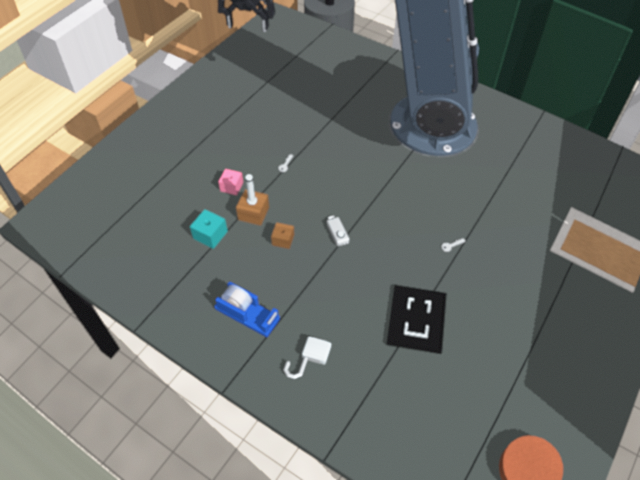

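The top view shows the fob at about (325,287), with its button at (315,281) and its loop at (341,300). The tray is at (180,230) with the cradle's closed end up at (175,208) and its open end down at (184,245). The stylus is in the larger wooden stand at (439,256), and the small wooden block at (378,240) is a decoy.

```bash
cat > m.py <<'E'
from h import *
def comps(mask,amin=30):
    n,l,st,c=cv2.connectedComponentsWithStats(mask.astype(np.uint8))
    return [(l==k) for k in range(1,n) if st[k,4]>amin]
def rect(m):
    cs,_=cv2.findContours(m.astype(np.uint8),0,2);return cv2.minAreaRect(max(cs,key=cv2.contourArea))
E
python3 - <<'E'
from m import *
im=cv2.imread("pics/top0.png").astype(int);hsv=cv2.cvtColor(im.astype(np.uint8),cv2.COLOR_BGR2HSV)
def sub(x0,y0,x1,y1,m):
    z=np.zeros(m.shape,bool);z[y0:y1,x0:x1]=m[y0:y1,x0:x1];return z
V=hsv[...,2]
def rep(nm,m,z):
    for c in comps(m):
        r=rect(c);b=plane("top",cv2.boxPoints(r),z)[:,:2];print(nm,c.sum(),np.round(r[0],1),"ctr",b.mean(0).round(4),"edges",[(round(float(np.hypot(*(b[i+1]-b[i]))),4),round(float(np.degrees(np.arctan2(*(b[i+1]-b[i])[::-1]))),1)) for i in(0,1)])
rep("fob",sub(295,260,355,315,V>120),.016)
rep("tray",sub(125,170,235,290,V<28),.009)
rep("fence",sub(145,190,220,270,V>110),.014)
rep("wood",sub(410,225,470,285,(hsv[...,1]>90)&(hsv[...,0]<25)),.05)
rep("styl",sub(410,225,470,285,(hsv[...,1]<60)&(V>120)),.14)
print(plane("top",[[315,281]],.026),plane("top",[[341,300]],.01),plane("top",[[451,244]],.138))
c=np.hstack([cv2.resize(cv2.imread("pics/top0.png")[a:a+80,b:b+80],(400,400),interpolation=cv2.INTER_CUBIC) for a,b in((250,285),(215,405))])
cv2.imwrite("pics/c1.png",c)
E
```

```text
fob 2949 [324.5 287. ] ctr [ 0.476  -0.0228] edges [(0.109, -87.9), (0.0989, -178.4)]
fence 160 [159.  194.5] ctr [0.6394 0.2959] edges [(0.0522, -87.6), (0.0177, -174.6)]
fence 283 [213. 209.] ctr [0.6155 0.1927] edges [(0.0226, -87.7), (0.074, -175.5)]
fence 193 [173.1 213. ] ctr [0.6046 0.2661] edges [(0.0518, -67.3), (0.0291, -156.8)]
fence 246 [150.5 250.5] ctr [0.532  0.3006] edges [(0.0696, 6.2), (0.0202, -87.8)]
fence 63 [195. 240.] ctr [0.5546 0.2211] edges [(0.0304, 5.1), (0.0111, -87.8)]
fence 72 [172.2 248.5] ctr [0.5371 0.2615] edges [(0.0123, -49.7), (0.0304, -140.4)]
fence 116 [208. 265.] ctr [0.5086 0.1931] edges [(0.0403, -87.9), (0.0149, -175.4)]
wood 1062 [437.4 255.1] ctr [ 0.5363 -0.2221] edges [(0.0703, -71.0), (0.0644, -164.1)]
styl 995 [427.5 254.5] ctr [ 0.5204 -0.1882] edges [(0.0569, -87.9), (0.0966, 179.6)]
styl 634 [451. 242.] ctr [ 0.542  -0.2261] edges [(0.0583, -87.9), (0.0562, 179.1)]
[[ 0.48454877 -0.00526766  0.026     ]] [[ 0.45344283 -0.05380862  0.01      ]] [[ 0.53895089 -0.22654468  0.138     ]]
```

View pics/c1.png

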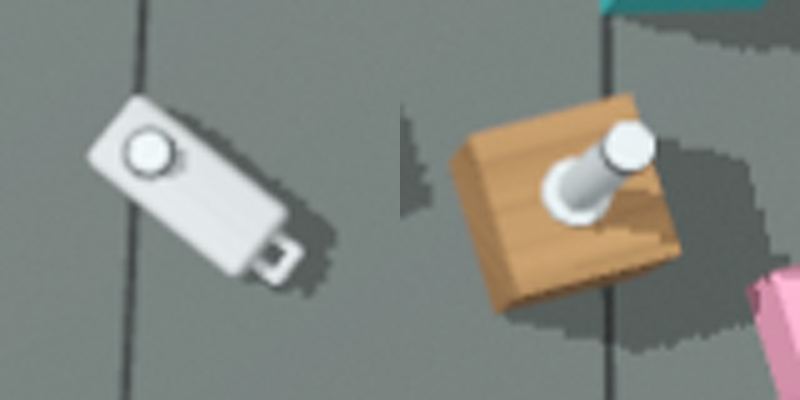

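The crop shows the fob with its button at (314.8,280.4) and its loop at (340.6,301.6). The stylus top is at (451,244) and its collar at (440,253). I'll redo the masks with higher thresholds.

```bash
cat >> m.py <<'E'
def sub(x0,y0,x1,y1,m):
    z=np.zeros(m.shape,bool);z[y0:y1,x0:x1]=m[y0:y1,x0:x1];return z
def rep(nm,m,z,cam="top",s=None,amin=30,fill=False):
    for c in comps(m,amin):
        r=rect(c);b=plane(cam,cv2.boxPoints(r),z,s)[:,:2];print(nm,c.sum(),np.round(r[0],1),"ctr",b.mean(0).round(4),"edges",[(round(float(np.hypot(*(b[i+1]-b[i]))),4),round(float(np.degrees(np.arctan2(*(b[i+1]-b[i])[::-1]))),1)) for i in(0,1)])
E
python3 - <<'E'
from m import *
im=cv2.imread("pics/top0.png");hsv=cv2.cvtColor(im,cv2.COLOR_BGR2HSV);V=hsv[...,2]
print(V[255,300],V[287,325],V[230,150],V[244,451],V[260,150])
body=sub(295,260,355,315,V>165);rep("fobfull",body,.018)
rep("fobopen",cv2.morphologyEx(body.astype(np.uint8),cv2.MORPH_OPEN,np.ones((9,9)))>0,.02)
rep("tray",sub(125,170,235,290,V<50),.009)
rep("fence",sub(155,197,210,262,V>140),.014)
rep("styl",sub(410,225,470,285,(hsv[...,1]<60)&(V>165)),.14)
print("but,loop",plane("top",[[314.8,280.4]],.026),plane("top",[[340.6,301.6]],.01))
# stylus: top from top camera & collar
print("cap",plane("top",[[451,244]],.138),"collar",plane("top",[[440.2,253.2]],.056))
E
```

```text
133 231 50 244 135
fobfull 700 [324.6 288.8] ctr [ 0.4721 -0.0229] edges [(0.0318, -35.6), (0.0846, -126.3)]
fobopen 99 [312.5 276.5] ctr [ 4.934e-01 -2.000e-04] edges [(0.0165, -87.9), (0.0166, -177.6)]
fobopen 359 [327.  291.5] ctr [ 0.467  -0.0277] edges [(0.0401, -87.9), (0.0345, -178.1)]
tray 2580 [179.8 230.1] ctr [0.5744 0.2523] edges [(0.1209, -67.5), (0.1518, -157.3)]
tray 40 [181.2 254.1] ctr [0.528  0.2455] edges [(0.0188, -30.4), (0.0149, -123.1)]
fence 167 [173.1 212.8] ctr [0.6051 0.2663] edges [(0.0508, -67.3), (0.0276, -156.7)]
fence 52 [195.5 240.5] ctr [0.5537 0.2201] edges [(0.0092, -87.8), (0.0285, -175.0)]
fence 63 [173.3 247.4] ctr [0.5391 0.2596] edges [(0.012, -68.5), (0.0285, -157.0)]
styl 233 [443.8 248.8] ctr [ 0.5303 -0.2144] edges [(0.0424, -43.4), (0.0214, -135.0)]
but,loop [[ 0.48562764 -0.00485821  0.026     ]] [[ 0.45050066 -0.05317285  0.01      ]]
cap [[ 0.53895089 -0.22654468  0.138     ]] collar [[ 0.53864155 -0.22594828  0.056     ]]
```

>>> send_rows:
  motion:
    - {"slide": [1.85, 3.1, -0.6], "dr": [0, 0, 2.1]}
    - {"slide": [1.85, 3.1, -0.6], "dr": [0, 0, 2.1]}
    - {"slide": [1.85, 3.1, -0.6], "dr": [0, 0, 2.1]}
    - {"slide": [1.85, 3.1, -0.6], "dr": [0, 0, 2.1]}
    - {"slide": [1.85, 3.1, -0.6], "dr": [0, 0, 2.1]}
  fingers: 1
  force: 40

```text
t: 0.57
tcp_pos: [0.2908, -0.3297, 0.2119]
eef_rot: [[0.841, 0.541, -0.0], [0.541, -0.841, 0.0], [0.0, -0.0, -1.0]]
ft_force: [0.6, -0.4, 1.4]
gripper_width: 0.0857
```

>>> send_rows:
  motion:
    - {"slide": [1.85, 3.1, -0.6], "dr": [0, 0, 2.1]}
    - {"slide": [1.85, 3.1, -0.6], "dr": [0, 0, 2.1]}
    - {"slide": [1.85, 3.1, -0.6], "dr": [0, 0, 2.1]}
    - {"slide": [1.85, 3.1, -0.6], "dr": [0, 0, 2.1]}
    - {"slide": [1.85, 3.1, -0.6], "dr": [0, 0, 2.1]}

```text
t: 0.98
tcp_pos: [0.3834, -0.1745, 0.182]
eef_rot: [[0.728, 0.685, 0.0], [0.685, -0.728, -0.0], [0.0, 0.0, -1.0]]
ft_force: [0.4, -0.5, -0.4]
gripper_width: 0.0854
```

>>> send_rows:
  motion:
    - {"slide": [1.85, 3.1, -0.6], "dr": [0, 0, 2.1]}
    - {"slide": [1.85, 3.1, -0.6], "dr": [0, 0, 2.1]}
    - {"slide": [1.85, 3.1, -0.6], "dr": [0, 0, 2.1]}
    - {"slide": [1.85, 3.1, -0.6], "dr": [0, 0, 2.1]}
    - {"slide": [1.85, 3.1, -0.6], "dr": [0, 0, 2.1]}

```text
t: 1.4
tcp_pos: [0.476, -0.0194, 0.1519]
eef_rot: [[0.591, 0.807, -0.0], [0.807, -0.591, -0.0], [-0.0, -0.0, -1.0]]
ft_force: [0.1, -0.4, -1.3]
gripper_width: 0.0853
```

>>> send_rows:
  motion:
    - {"slide": [0, 0, 0]}
    - {"slide": [0, 0, 0]}

```text
validation failed for argument at $.mo...
```

```bash
python3 - <<'E'
from m import *
s,im=cam("wrist");cv2.imwrite("pics/w1.png",im)
print(s["t"],s["tcp_pos"],s["eef_rot"].round(4).tolist(),s["ft_force"])
np.savez("w1.npz",p=s["tcp_pos"],R=s["eef_rot"])
print(proj("wrist",[[.4755,-.0185,.02]],s))
hsv=cv2.cvtColor(im,cv2.COLOR_BGR2HSV);V=hsv[...,2]
rep("fob",(V>165)&(hsv[...,1]<60),.02,"wrist",s,300)
E
```

```text
1.4 [ 0.47601936 -0.01935678  0.15193746] [[0.591, 0.8067, -0.0001], [0.8067, -0.591, -0.0], [-0.0001, -0.0001, -1.0]] [ 0.12774153 -0.38892961 -1.26871182]
[[317.60017663 231.34089953]]
fob 321 [ 6.5 53.5] ctr [0.3811 0.2024] edges [(0.0084, -35.6), (0.0216, -140.8)]
fob 3633 [322.5 233.5] ctr [ 0.4765 -0.0236] edges [(0.0305, -36.2), (0.0815, -125.2)]
fob 814 [181.  328.3] ctr [ 0.3318 -0.0191] edges [(0.0675, 22.8), (0.0151, -68.8)]
fob 837 [456.2 330.5] ctr [ 0.5184 -0.1583] edges [(0.0165, 5.5), (0.0668, -88.4)]
```

View pics/w1.png

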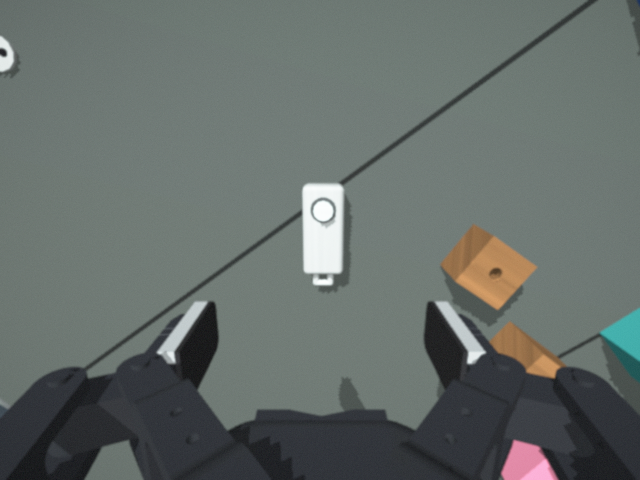

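The wrist view shows the fob upright in the picture, with its body at columns 303–344 and rows 183–274, button at (323,210) and loop at (323,280). The jaws straddle it.

```bash
python3 - <<'E'
from m import *
d=np.load("w1.npz");s={"tcp_pos":d["p"],"eef_rot":d["R"]}
b=plane("wrist",[[323,210]],.026,s)[0];c=plane("wrist",[[323,228.5]],.02,s)[0]
for P in(b,c): print(P,(s["eef_rot"].T@(P-s["tcp_pos"])).round(4))
E
```

```text
[ 0.48950119 -0.00632714  0.026     ] [0.0185 0.0032 0.1259]
[ 0.48021477 -0.01913182  0.02      ] [0.0027 0.0033 0.1319]
```

>>> send_rows:
  motion:
    - {"slide": [0.1, 0.03, -2.5], "dr": [0, 0, 0]}
    - {"slide": [0.09, 0.02, -2.5], "dr": [0, 0, 0]}
    - {"slide": [0, 0, -2.5], "dr": [0, 0, 0]}
    - {"slide": [0, 0, -2.5], "dr": [0, 0, 0]}
    - {"slide": [0, 0, -2.0], "dr": [0, 0, 0]}
  fingers: 0.3

```text
t: 1.87
tcp_pos: [0.4767, -0.0206, 0.0306]
eef_rot: [[0.592, 0.806, -0.001], [0.806, -0.592, 0.0], [-0.001, -0.001, -1.0]]
ft_force: [0.6, 0.1, -0.2]
gripper_width: 0.0559
```

>>> send_rows:
  motion:
    - {"slide": [0, 0, -0.8], "dr": [0, 0, 0]}
    - {"slide": [0, 0, -0.6], "dr": [0, 0, 0]}
    - {"slide": [0, 0, -0.3], "dr": [0, 0, 0]}
    - {"slide": [0, 0, 0], "dr": [0, 0, 0]}

```text
t: 2.2
tcp_pos: [0.4777, -0.0207, 0.0155]
eef_rot: [[0.593, 0.805, 0.0], [0.805, -0.593, 0.0], [0.0, 0.0, -1.0]]
ft_force: [0.6, -0.3, 1.1]
gripper_width: 0.0552
```

>>> send_rows:
  motion:
    - {"slide": [0, 0, 0], "dr": [0, 0, 0]}
    - {"slide": [0, 0, 0], "dr": [0, 0, 0]}
    - {"slide": [0, 0, 0], "dr": [0, 0, 0]}
    - {"slide": [0, 0, 0], "dr": [0, 0, 0]}
    - {"slide": [0, 0, 0], "dr": [0, 0, 0]}
  fingers: -1
  force: 35

```text
t: 2.62
tcp_pos: [0.4782, -0.0207, 0.0164]
eef_rot: [[0.593, 0.806, 0.002], [0.806, -0.593, -0.0], [0.001, 0.002, -1.0]]
ft_force: [-0.7, -0.2, 6.4]
gripper_width: 0.0311
```

>>> send_rows:
  motion:
    - {"slide": [0, 0, 0], "dr": [0, 0, 0]}
    - {"slide": [0, 0, 0], "dr": [0, 0, 0]}
    - {"slide": [0, 0, 0], "dr": [0, 0, 0]}

```text
t: 2.87
tcp_pos: [0.4782, -0.0207, 0.0164]
eef_rot: [[0.593, 0.806, 0.002], [0.806, -0.593, -0.0], [0.001, 0.002, -1.0]]
ft_force: [-0.5, -0.3, 6.2]
gripper_width: 0.0312
```

>>> send_rows:
  motion:
    - {"slide": [0, 0, 0.5], "dr": [0, 0, 0]}
    - {"slide": [0, 0, 1], "dr": [0, 0, 0]}
    - {"slide": [0, 0, 1.5], "dr": [0, 0, 0]}
    - {"slide": [0, 0, 2], "dr": [0, 0, 0]}
    - {"slide": [0, 0, 2], "dr": [0, 0, 0]}

```text
t: 3.28
tcp_pos: [0.4771, -0.0207, 0.0864]
eef_rot: [[0.593, 0.806, -0.001], [0.806, -0.593, 0.0], [-0.0, -0.001, -1.0]]
ft_force: [0.8, -0.6, -0.3]
gripper_width: 0.0312
```

>>> send_rows:
  motion:
    - {"slide": [0.6, 1.8, 1], "dr": [0, 0, -2.1]}
    - {"slide": [0.6, 1.8, 0.5], "dr": [0, 0, -2.1]}
    - {"slide": [0.6, 1.8, 0], "dr": [0, 0, -2.1]}
    - {"slide": [0.6, 1.8, 0], "dr": [0, 0, -2.1]}
    - {"slide": [0.6, 1.8, 0], "dr": [0, 0, -2.1]}

```text
t: 3.7
tcp_pos: [0.5078, 0.0702, 0.1012]
eef_rot: [[0.731, 0.683, 0.001], [0.683, -0.731, 0.0], [0.001, 0.0, -1.0]]
ft_force: [-0.6, 0.3, -1.1]
gripper_width: 0.031
```

>>> send_rows:
  motion:
    - {"slide": [0.6, 1.8, 0], "dr": [0, 0, -2.1]}
    - {"slide": [0.6, 1.8, 0], "dr": [0, 0, -2.1]}
    - {"slide": [0.6, 1.8, 0], "dr": [0, 0, -2.1]}
    - {"slide": [0.6, 1.8, 0], "dr": [0, 0, -2.1]}
    - {"slide": [0.6, 1.8, 0], "dr": [0, 0, -2.1]}

```text
t: 4.12
tcp_pos: [0.5376, 0.1602, 0.1009]
eef_rot: [[0.843, 0.538, 0.0], [0.538, -0.843, 0.0], [0.0, 0.0, -1.0]]
ft_force: [0.0, -0.6, -1.8]
gripper_width: 0.0311
```

>>> send_rows:
  motion:
    - {"slide": [0.6, 1.8, 0], "dr": [0, 0, -2.1]}
    - {"slide": [0.6, 1.8, 0], "dr": [0, 0, -2.1]}
    - {"slide": [0.6, 1.8, 0], "dr": [0, 0, -2.1]}
    - {"slide": [0.6, 1.8, 0], "dr": [0, 0, -2.1]}
    - {"slide": [0.6, 1.8, 0], "dr": [0, 0, -2.1]}

```text
t: 4.53
tcp_pos: [0.5701, 0.2442, 0.1009]
eef_rot: [[0.921, 0.391, -0.002], [0.391, -0.92, 0.006], [0.0, -0.007, -1.0]]
ft_force: [-0.6, -0.1, -0.8]
gripper_width: 0.031
```

>>> send_rows:
  motion:
    - {"slide": [0, 0, 0], "dr": [0, 0, 0]}
    - {"slide": [0, 0, 0], "dr": [0, 0, 0]}

```text
t: 4.7
tcp_pos: [0.5703, 0.2426, 0.1004]
eef_rot: [[0.921, 0.39, -0.003], [0.39, -0.921, 0.005], [-0.0, -0.006, -1.0]]
ft_force: [-0.2, -0.9, -0.9]
gripper_width: 0.0311
```

```bash
python3 - <<'E'
from m import *
s,im=cam("wrist");cv2.imwrite("pics/w2.png",im)
print(s["t"],s["tcp_pos"],s["eef_rot"].round(4).tolist(),s["ft_force"],s["gripper_width"])
np.savez("w2.npz",p=s["tcp_pos"],R=s["eef_rot"])
hsv=cv2.cvtColor(im,cv2.COLOR_BGR2HSV);V=hsv[...,2]
rep("fence",(V>120)&(hsv[...,1]<60),.014,"wrist",s,150)
rep("tray",(V<40),.01,"wrist",s,5000)
i=manip.camera_info("wrist");print(proj("wrist",[[.5744,.2523,.007]],s))
_,top=cam("top");cv2.imwrite("pics/top1.png",top)
E
```

```text
4.7 [0.57030851 0.24259629 0.10039784] [[0.921, 0.3896, -0.0025], [0.3897, -0.9209, 0.0054], [-0.0002, -0.006, -1.0]] [-0.16353651 -0.88785374 -0.86701478] 0.03111545568543387
fence 104769 [206.  229.5] ctr [0.5271 0.3049] edges [(0.2189, -66.9), (0.3143, -152.8)]
fence 75589 [505.5 184.5] ctr [0.6396 0.1461] edges [(0.1403, -67.5), (0.2354, -142.5)]
fence 1633 [311.5 186.5] ctr [0.6074 0.2632] edges [(0.0503, -67.0), (0.0277, -155.5)]
fence 15972 [310.7 320.3] ctr [0.5163 0.2257] edges [(0.0719, -62.4), (0.1468, -150.9)]
fence 713 [375.  312.9] ctr [0.5442 0.1896] edges [(0.0119, -54.8), (0.041, -144.3)]
fence 851 [627. 372.] ctr [0.5725 0.0042] edges [(0.0163, -66.5), (0.0535, -143.0)]
fence 169 [156.8 409.2] ctr [0.4073 0.3063] edges [(0.0253, -24.1), (0.0054, -125.9)]
fence 156 [485.8 410. ] ctr [0.5042 0.079 ] edges [(0.0056, -7.5), (0.0232, -109.6)]
fence 1009 [188.7 451.5] ctr [0.3767 0.2726] edges [(0.0838, -15.9), (0.0151, -116.7)]
fence 980 [453.  451.7] ctr [0.459  0.0812] edges [(0.0146, -17.0), (0.0827, -118.1)]
fence 274 [571.5 472.5] ctr [ 0.4789 -0.0129] edges [(0.0224, -65.9), (0.0135, -145.4)]
[[307.8719688  237.58694063]]
```

View pics/w2.png

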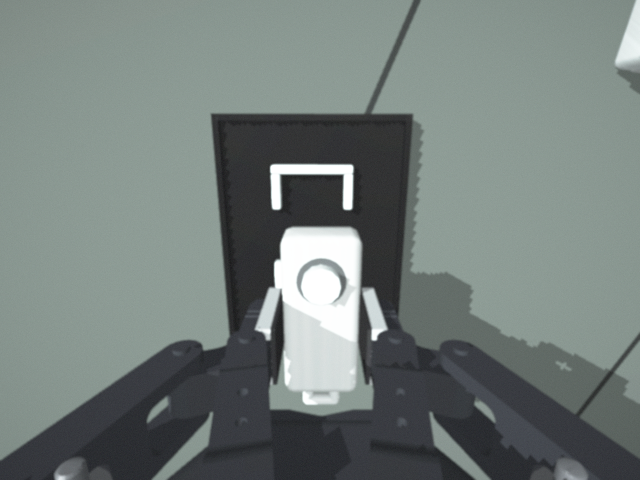

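The wrist view shows the fob held straight, with its button at (321,283). Ahead of it is the cradle's closed end: outer corners (270,165) and (354,165), legs ending at row 210. The tray's far corners are at (212,114) and (412,114).

```bash
python3 - <<'E'
from m import *
d=np.load("w2.npz");s={"tcp_pos":d["p"],"eef_rot":d["R"]};R=s["eef_rot"];im=cv2.imread("pics/w2.png");V=cv2.cvtColor(im,cv2.COLOR_BGR2GRAY)
f=lambda uv,z:((plane("wrist",uv,z,s)-s["tcp_pos"])@R)
print("button",f([[321,283]],.110).round(4),"body front/side corners",f([[288,228],[356,228]],.104).round(4), "rear",f([[286,390],[355,390]],.104).round(4))
print("U outer",f([[270.5,164.5],[354,164.5]],.014).round(4),"legs",f([[277,210],[348,210]],.014).round(4))
print("tray",f([[212,114.5],[412,114.5]],.010).round(4))
# precise profiles
print("col profile at row195",[(c,int(V[195,c])) for c in range(266,290,2)],[(c,int(V[195,c])) for c in range(336,360,2)])
print("row profile col 312",[int(V[r,312]) for r in range(158,184,2)])
# top camera: tray centre/yaw minus occlusion; two-view triangulation of U centre
p1,d1=ray("wrist",[[311.5,186.5]],s);p2,d2=ray("top",[[173.1,212.9]])
A=np.c_[d1[0],-d2[0]];t=np.linalg.lstsq(A,p2-p1,rcond=None)[0];print(p1+t[0]*d1[0],p2+t[1]*d2[0])
E
```

```text
button [[ 0.0201  0.0018 -0.0096]] body front/side corners [[ 0.0398 -0.0105 -0.0035]
 [ 0.0398  0.0149 -0.0037]] rear [[-0.0328 -0.0133 -0.0035]
 [-0.0327  0.0166 -0.0037]]
U outer [[ 0.0557 -0.0287  0.0866]
 [ 0.0558  0.0219  0.0863]] legs [[ 0.0277 -0.0258  0.0865]
 [ 0.0278  0.0189  0.0863]]
tray [[ 0.0844 -0.0627  0.0908]
 [ 0.0844  0.0557  0.0901]]
col profile at row195 [(266, 53), (268, 50), (270, 84), (272, 255), (274, 255), (276, 255), (278, 255), (280, 197), (282, 63), (284, 39), (286, 36), (288, 37)] [(336, 49), (338, 53), (340, 45), (342, 98), (344, 255), (346, 255), (348, 255), (350, 255), (352, 196), (354, 42), (356, 38), (358, 43)]
row profile col 312 [49, 53, 54, 183, 255, 255, 255, 255, 149, 38, 43, 52, 48]
[0.6075719  0.26323179 0.01332044] [0.60484949 0.26639347 0.01362921]
```

>>> send_rows:
  motion:
    - {"slide": [0.2, 0.4, -1], "dr": [0, 0, 0]}
    - {"slide": [0.2, 0.44, -1.5], "dr": [0, 0, 0]}
    - {"slide": [0, 0, -1.5], "dr": [0, 0, 0]}
    - {"slide": [0, 0, -1.2], "dr": [0, 0, 0]}
    - {"slide": [0, 0, -1.0], "dr": [0, 0, 0]}

```text
t: 5.22
tcp_pos: [0.5747, 0.2476, 0.0367]
eef_rot: [[0.92, 0.393, -0.005], [0.393, -0.92, 0.007], [-0.001, -0.008, -1.0]]
ft_force: [-0.7, -0.5, -0.6]
gripper_width: 0.0313
```

>>> send_rows:
  motion:
    - {"slide": [0, 0, 0], "dr": [0, 0, 0]}
    - {"slide": [0, 0, 0], "dr": [0, 0, 0]}
    - {"slide": [0, 0, 0], "dr": [0, 0, 0]}

```text
t: 5.47
tcp_pos: [0.5757, 0.2483, 0.0388]
eef_rot: [[0.919, 0.393, -0.003], [0.393, -0.919, 0.008], [0.001, -0.008, -1.0]]
ft_force: [0.3, 0.3, -0.7]
gripper_width: 0.0311
```

```bash
python3 - <<'E'
from m import *
s,im=cam("wrist");cv2.imwrite("pics/w3.png",im)
print(s["t"],s["tcp_pos"],s["eef_rot"].round(4).tolist(),s["ft_force"],s["gripper_width"])
np.savez("w3.npz",p=s["tcp_pos"],R=s["eef_rot"])
E
```

```text
5.4667 [0.57572484 0.24830316 0.03879181] [[0.9194, 0.3933, -0.0027], [0.3933, -0.9194, 0.0079], [0.0007, -0.0083, -1.0]] [ 0.28499832  0.30794703 -0.65129607] 0.031114860221624612
```

View pics/w3.png

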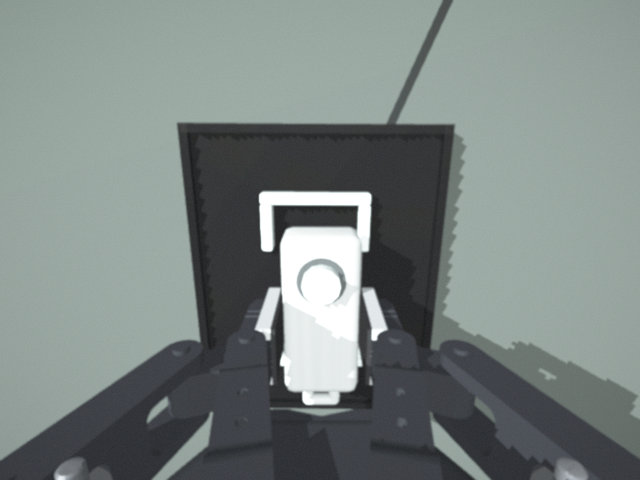

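The wrist view shows the fob above the cradle. The U's outer corners are at (260,193) and (371,193), its centre column is 315.5, and the fob's centre column is 321.

```bash
python3 - <<'E'
from m import *
d=np.load("w3.npz");s={"tcp_pos":d["p"],"eef_rot":d["R"]};R=s["eef_rot"]
z0=s["tcp_pos"][2]
f=lambda uv,z:((plane("wrist",uv,z,s)-s["tcp_pos"])@R)[:,:2].round(4).tolist()
print("button",f([[321,283]],z0+.0096),"front",f([[287,228],[356,228]],z0+.0036),"widest",f([[281,260],[361,260]],z0-.006))
print("U outer",f([[259.5,192.5],[371.5,192.5]],.014),"inner front",f([[273,206],[358,206]],.014),"legs",f([[266,251],[364,251]],.014))
print("tray",f([[179,124],[454,125.5]],.010))
E
```

```text
button [[0.0201, 0.0018]] front [[0.0398, -0.0109], [0.0398, 0.0149]] widest [[0.0235, -0.0147], [0.0236, 0.0184]]
U outer [[0.0485, -0.0255], [0.0486, 0.0243]] inner front [[0.0425, -0.0197], [0.0425, 0.0185]] legs [[0.0211, -0.0239], [0.0212, 0.0219]]
tray [[0.0775, -0.0595], [0.0769, 0.059]]
```

>>> send_rows:
  motion:
    - {"slide": [-0.1, 0.22, 0], "dr": [0, 0, 0]}
    - {"slide": [0, 0, -0.4], "dr": [0, 0, 0]}
    - {"slide": [0, 0, -0.4], "dr": [0, 0, 0]}
    - {"slide": [0, 0, -0.3], "dr": [0, 0, 0]}
    - {"slide": [0, 0, 0], "dr": [0, 0, 0]}

```text
t: 5.93
tcp_pos: [0.5743, 0.2494, 0.0264]
eef_rot: [[0.919, 0.395, -0.005], [0.395, -0.919, 0.008], [-0.001, -0.009, -1.0]]
ft_force: [0.3, -0.1, -0.1]
gripper_width: 0.0311
```

>>> send_rows:
  motion:
    - {"slide": [0, 0, -0.2], "dr": [0, 0, 0]}
    - {"slide": [0, 0, -0.1], "dr": [0, 0, 0]}
    - {"slide": [0, 0, -0.1], "dr": [0, 0, 0]}
    - {"slide": [0, 0, 0], "dr": [0, 0, 0]}
    - {"slide": [0, 0, 0], "dr": [0, 0, 0]}

```text
t: 6.35
tcp_pos: [0.5748, 0.2496, 0.0236]
eef_rot: [[0.919, 0.395, -0.004], [0.395, -0.919, 0.008], [0.0, -0.009, -1.0]]
ft_force: [-1.3, -0.5, 3.2]
gripper_width: 0.0312
```

>>> send_rows:
  motion:
    - {"slide": [0, 0, 0], "dr": [0, 0, 0]}
    - {"slide": [0, 0, 0], "dr": [0, 0, 0]}
    - {"slide": [0, 0, 0], "dr": [0, 0, 0]}
    - {"slide": [0, 0, 0], "dr": [0, 0, 0]}
    - {"slide": [0, 0, 0], "dr": [0, 0, 0]}
  fingers: 0.2

```text
t: 6.77
tcp_pos: [0.5748, 0.2496, 0.0232]
eef_rot: [[0.919, 0.395, -0.004], [0.395, -0.919, 0.008], [-0.0, -0.009, -1.0]]
ft_force: [-0.6, -1.1, 0.0]
gripper_width: 0.0511
```

>>> send_rows:
  motion:
    - {"slide": [0, 0, 0.5], "dr": [0, 0, 0]}
    - {"slide": [0, 0, 1], "dr": [0, 0, 0]}
    - {"slide": [0, 0, 2], "dr": [0, 0, 0]}
    - {"slide": [0, 0, 3], "dr": [0, 0, 0]}
    - {"slide": [0, 0, 3], "dr": [0, 0, 0]}

```text
t: 7.18
tcp_pos: [0.5743, 0.2494, 0.1197]
eef_rot: [[0.919, 0.395, -0.005], [0.395, -0.919, 0.008], [-0.001, -0.009, -1.0]]
ft_force: [0.2, -0.1, -0.6]
gripper_width: 0.0511
```

>>> send_rows:
  motion:
    - {"slide": [0, 0, 2], "dr": [0, 0, 0]}
    - {"slide": [0, 0, 0], "dr": [0, 0, 0]}
    - {"slide": [0, 0, 0], "dr": [0, 0, 0]}
  fingers: 1

```text
t: 7.43
tcp_pos: [0.5757, 0.2499, 0.1406]
eef_rot: [[0.919, 0.395, -0.0], [0.395, -0.919, 0.01], [0.004, -0.009, -1.0]]
ft_force: [-0.1, 0.4, -0.4]
gripper_width: 0.084
```

```bash
python3 - <<'E'
from m import *
s,im=cam("wrist");cv2.imwrite("pics/w4.png",im)
print(s["t"],s["tcp_pos"],s["eef_rot"].round(4).tolist(),s["ft_force"],s["gripper_width"])
np.savez("w4.npz",p=s["tcp_pos"],R=s["eef_rot"])
c=cv2.resize(im[120:320,200:440],(720,600),interpolation=cv2.INTER_CUBIC);cv2.imwrite("pics/w4c.png",c)
_,top=cam("top");cv2.imwrite("pics/top2.png",top)
E
```

```text
7.4333 [0.57569919 0.24994782 0.14056256] [[0.9186, 0.3952, -0.0003], [0.3952, -0.9185, 0.0099], [0.0037, -0.0092, -1.0]] [-0.14652313  0.37044754 -0.37002165] 0.08404238677631515
```

View pics/w4c.png

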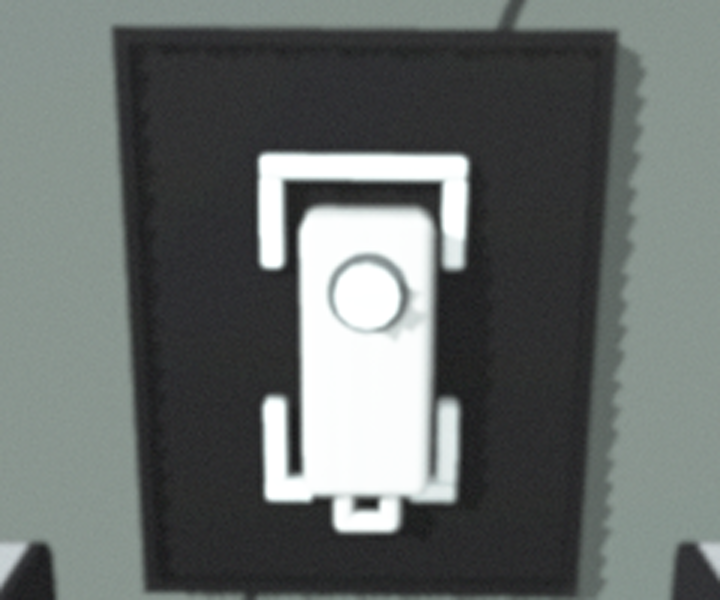

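```bash
python3 - <<'E'
from m import *
d=np.load("w4.npz");s={"tcp_pos":d["p"],"eef_rot":d["R"]}
f=lambda uv,z:plane("wrist",np.array(uv)/3+[200,120],z,s)
a=np.radians(22.8);X=np.array([np.cos(a),np.sin(a),0]);Y=np.array([-X[1],X[0],0])
b=f([[367,293]],.033)[0];print("button",b)
c=f([[259,154],[468,154],[265,502],[458,502]],.014);print("fence corners, len",[np.linalg.norm(c[i]-c[j]).round(4) for i,j in((0,1),(2,3),(0,2),(1,3))],"ctr",c.mean(0), "dir",np.degrees(np.arctan2(*(c[:2].mean(0)-c[2:].mean(0))[:2][::-1])))
C=c.mean(0)
g=f([[367,207],[363,495],[300,350],[436,350]],.027)
for P in (b,*g): print(((P-C)@X).round(4),((P-C)@Y).round(4))
t=f([[115,28],[615,33],[145,592],[580,592]],.01);print("tray",t.mean(0))
im=cv2.imread("pics/top2.png")
cv2.imwrite("pics/c2.png",np.hstack([cv2.resize(im[190:270,140:220],(400,400),interpolation=2),cv2.resize(cv2.imread("pics/scene0.png")[0:1,0:1],(1,400))]))
V=cv2.cvtColor(im,cv2.COLOR_BGR2GRAY)
E
```

```text
button [0.59317857 0.25541074 0.033     ]
fence corners, len [np.float64(0.0503), np.float64(0.0512), np.float64(0.0911), np.float64(0.0909)] ctr [0.57833898 0.25036835 0.014     ] dir 22.98834529541101
0.0156 -0.0011
0.0347 -0.0009
-0.0377 -0.0006
-0.0 0.0149
0.0004 -0.0179
tray [0.57820267 0.25009773 0.01      ]
```

The fob lies flat in the cradle with its loop in the open end, about 1–2 mm off centre. Next I move above the stylus.

>>> send_rows:
  motion:
    - {"slide": [0, -1.5, 2], "dr": [-0.1, 0, 0]}
    - {"slide": [-0.3, -3.2, 2], "dr": [-0.1, 0, 0]}
    - {"slide": [-0.3, -3.2, 2], "dr": [-0.1, 0, 0]}
    - {"slide": [-0.3, -3.2, 0], "dr": [-0.1, 0, 0]}
    - {"slide": [-0.3, -3.2, 0], "dr": [-0.1, 0, 0]}

```text
t: 7.95
tcp_pos: [0.5626, 0.1054, 0.1984]
eef_rot: [[0.918, 0.396, -0.003], [0.396, -0.918, -0.0], [-0.003, -0.001, -1.0]]
ft_force: [-0.2, -0.5, -1.2]
gripper_width: 0.0848
```

>>> send_rows:
  motion:
    - {"slide": [-0.3, -3.3, 0], "dr": [0, 0, 0]}
    - {"slide": [-0.3, -3.3, 0], "dr": [0, 0, 0]}
    - {"slide": [-0.3, -3.3, 0], "dr": [0, 0, 0]}
    - {"slide": [-0.3, -3.3, 0], "dr": [0, 0, 0]}
    - {"slide": [-0.3, -3.3, 0], "dr": [0, 0, 0]}

```text
t: 8.37
tcp_pos: [0.5467, -0.0599, 0.1972]
eef_rot: [[0.919, 0.395, -0.006], [0.395, -0.919, -0.0], [-0.005, -0.002, -1.0]]
ft_force: [1.1, 0.1, -1.0]
gripper_width: 0.0854
```

>>> send_rows:
  motion:
    - {"slide": [-0.3, -3.3, 0], "dr": [0, 0, 0]}
    - {"slide": [-0.3, -3.3, 0], "dr": [0, 0, 0]}
    - {"slide": [-0.3, -3.3, 0], "dr": [0, 0, 0]}
    - {"slide": [-0.2, -3.3, 0], "dr": [0, 0, 0]}
    - {"slide": [0, -3.3, 0], "dr": [0, 0, 0]}

```text
t: 8.78
tcp_pos: [0.5356, -0.2248, 0.1971]
eef_rot: [[0.919, 0.395, -0.006], [0.395, -0.919, 0.001], [-0.005, -0.003, -1.0]]
ft_force: [1.6, 0.3, 0.5]
gripper_width: 0.0853
```

>>> send_rows:
  motion:
    - {"slide": [0, 0, 0], "dr": [0, 0, 0]}
    - {"slide": [0, 0, 0], "dr": [0, 0, 0]}
    - {"slide": [0, 0, 0], "dr": [0, 0, 0]}

```text
t: 9.03
tcp_pos: [0.5362, -0.2232, 0.1972]
eef_rot: [[0.919, 0.395, -0.006], [0.395, -0.919, 0.001], [-0.005, -0.003, -1.0]]
ft_force: [0.3, 0.1, 0.1]
gripper_width: 0.0854
```

```bash
python3 - <<'E'
from m import *
s,im=cam("wrist");cv2.imwrite("pics/w5.png",im)
print(s["t"],s["tcp_pos"],s["eef_rot"].round(4).tolist(),s["ft_force"],s["q"].round(1))
np.savez("w5.npz",p=s["tcp_pos"],R=s["eef_rot"])
E
```

```text
9.0333 [ 0.53621116 -0.22316269  0.19721132] [[0.9189, 0.3946, -0.0055], [0.3946, -0.9189, 0.0008], [-0.0048, -0.0029, -1.0]] [0.25520925 0.0861717  0.1442831 ] [-2.260e+01  2.030e+01  2.100e+00  7.210e+01 -1.000e-01  1.342e+02]
```

View pics/w5.png

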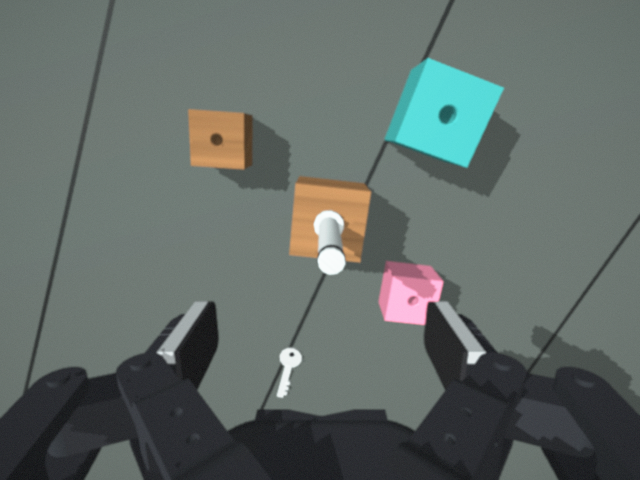

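The wrist view shows the stylus cap at (331,260), its collar at (329,224), and the small wooden, turquoise and pink decoys clear of it.

```bash
python3 - <<'E'
from m import *
d=np.load("w5.npz");s={"tcp_pos":d["p"],"eef_rot":d["R"]}
for uv,z in(([331,260.5],.138),([329,223.5],.056)):
    P=plane("wrist",[uv],z,s)[0];print(P,((P-s["tcp_pos"])@s["eef_rot"]).round(4))
E
```

```text
[ 0.54248962 -0.22860875  0.138     ] [0.0039 0.0077 0.0592]
[ 0.54354326 -0.22866184  0.056     ] [0.0052 0.0084 0.1412]
```

>>> send_rows:
  motion:
    - {"slide": [0.3, -0.2, -1], "dr": [0, -0.15, 0]}
    - {"slide": [0.28, -0.2, -2], "dr": [0, -0.15, 0]}
    - {"slide": [0, 0, -2], "dr": [0, 0, 0]}
    - {"slide": [0, 0, -2], "dr": [0, 0, 0]}
    - {"slide": [0, 0, -1.5], "dr": [0, 0, 0]}
  fingers: 0.5

```text
t: 9.5
tcp_pos: [0.5422, -0.226, 0.111]
eef_rot: [[0.918, 0.397, 0.0], [0.397, -0.918, 0.0], [0.0, -0.0, -1.0]]
ft_force: [-0.2, -0.5, -0.2]
gripper_width: 0.064
```

>>> send_rows:
  motion:
    - {"slide": [0, 0, -1.2], "dr": [0, 0, 0]}
    - {"slide": [0, 0, -0.8], "dr": [0, 0, 0]}
    - {"slide": [0, 0, 0], "dr": [0, 0, 0]}
    - {"slide": [0, 0, 0], "dr": [0, 0, 0]}

```text
t: 9.83
tcp_pos: [0.5426, -0.2268, 0.093]
eef_rot: [[0.918, 0.396, 0.001], [0.396, -0.918, -0.0], [0.001, 0.0, -1.0]]
ft_force: [0.6, -0.2, 0.1]
gripper_width: 0.0642
```

>>> send_rows:
  motion:
    - {"slide": [0, 0, 0], "dr": [0, 0, 0]}
    - {"slide": [0, 0, 0], "dr": [0, 0, 0]}
    - {"slide": [0, 0, 0], "dr": [0, 0, 0]}
    - {"slide": [0, 0, 0], "dr": [0, 0, 0]}
    - {"slide": [0, 0, 0], "dr": [0, 0, 0]}
  fingers: -1
  force: 50

```text
t: 10.25
tcp_pos: [0.5429, -0.2276, 0.0939]
eef_rot: [[0.919, 0.395, 0.003], [0.395, -0.919, -0.001], [0.002, 0.002, -1.0]]
ft_force: [-0.2, 0.4, 4.0]
gripper_width: 0.015
```

>>> send_rows:
  motion:
    - {"slide": [0, 0, 0], "dr": [0, 0, 0]}
    - {"slide": [0, 0, 0], "dr": [0, 0, 0]}
    - {"slide": [0, 0, 0], "dr": [0, 0, 0]}
    - {"slide": [0, 0, 0], "dr": [0, 0, 0]}

```text
t: 10.58
tcp_pos: [0.5429, -0.2276, 0.0939]
eef_rot: [[0.919, 0.395, 0.003], [0.395, -0.919, -0.001], [0.002, 0.002, -1.0]]
ft_force: [0.3, 0.4, 6.4]
gripper_width: 0.0152
```

>>> send_rows:
  motion:
    - {"slide": [0, 0, 0.5], "dr": [0, 0, 0]}
    - {"slide": [0, 0, 1.5], "dr": [0, 0, 0]}
    - {"slide": [0, 0, 2.5], "dr": [0, 0, 0]}
    - {"slide": [0, 0, 3], "dr": [0, 0, 0]}
    - {"slide": [0, 0, 3], "dr": [0, 0, 0]}

```text
t: 11.0
tcp_pos: [0.5419, -0.2272, 0.199]
eef_rot: [[0.919, 0.395, -0.0], [0.395, -0.919, 0.0], [-0.0, -0.0, -1.0]]
ft_force: [0.8, 0.5, -0.3]
gripper_width: 0.0146
```

>>> send_rows:
  motion:
    - {"slide": [0.3, 2, 0], "dr": [0, 0, 2.4]}
    - {"slide": [0.3, 3.2, 0], "dr": [0, 0, 2.4]}
    - {"slide": [0.3, 3.2, 0], "dr": [0, 0, 2.4]}
    - {"slide": [0.3, 3.2, 0], "dr": [0, 0, 2.4]}
    - {"slide": [0.3, 3.2, 0], "dr": [0, 0, 2.4]}

```text
t: 11.42
tcp_pos: [0.5573, -0.0782, 0.1984]
eef_rot: [[0.816, 0.579, 0.001], [0.579, -0.816, 0.0], [0.001, 0.001, -1.0]]
ft_force: [1.1, 0.8, -1.5]
gripper_width: 0.0147
```

>>> send_rows:
  motion:
    - {"slide": [0.3, 3.2, 0], "dr": [0, 0, 2.4]}
    - {"slide": [0.3, 3.2, 0], "dr": [0, 0, 2.4]}
    - {"slide": [0.3, 3.2, 0], "dr": [0, 0, 2.4]}
    - {"slide": [0.3, 3.2, 0], "dr": [0, 0, 2.4]}
    - {"slide": [0.3, 3.2, 0], "dr": [0, 0, 2.4]}

```text
t: 11.83
tcp_pos: [0.5723, 0.0821, 0.1983]
eef_rot: [[0.677, 0.736, 0.001], [0.736, -0.677, 0.0], [0.001, 0.001, -1.0]]
ft_force: [0.7, -0.7, -1.6]
gripper_width: 0.0146
```

>>> send_rows:
  motion:
    - {"slide": [0.3, 3.2, 0], "dr": [0, 0, 2.4]}
    - {"slide": [0.4, 3.2, 0], "dr": [0, 0, 2.4]}
    - {"slide": [0.4, 3.2, 0], "dr": [0, 0, 2.4]}
    - {"slide": [0.4, 3.2, 0], "dr": [0, 0, 2.4]}
    - {"slide": [0.5, 2.2, 0], "dr": [0, 0, 2.4]}

```text
t: 12.25
tcp_pos: [0.5922, 0.2332, 0.1981]
eef_rot: [[0.508, 0.861, 0.001], [0.861, -0.508, 0.001], [0.001, 0.0, -1.0]]
ft_force: [0.7, 0.2, -2.0]
gripper_width: 0.015
```

>>> send_rows:
  motion:
    - {"slide": [0, 1.4, -1], "dr": [0, 0, 0]}
    - {"slide": [0, 0, -1], "dr": [0, 0, 0]}
    - {"slide": [0, 0, 0], "dr": [0, 0, 0]}
    - {"slide": [0, 0, 0], "dr": [0, 0, 0]}

```text
t: 12.58
tcp_pos: [0.5917, 0.2433, 0.177]
eef_rot: [[0.512, 0.859, -0.001], [0.859, -0.512, -0.001], [-0.001, -0.001, -1.0]]
ft_force: [0.7, 0.3, -1.5]
gripper_width: 0.0146
```

```bash
python3 - <<'E'
from m import *
s,im=cam("wrist");_,top=cam("top");_,sc=cam("scene")
print(s["t"],s["tcp_pos"],s["eef_rot"].round(4).tolist(),s["ft_force"],s["q"].round(1),s["gripper_width"])
np.savez("w6.npz",p=s["tcp_pos"],R=s["eef_rot"])
b=[[.593,.2574,.033]];t=[s["tcp_pos"]-[0,0,.0859]]
print("wrist b,t",proj("wrist",b,s),proj("wrist",t,s));ps=proj("scene",b)[0];print("scene b,t",ps,proj("scene",t))
x,y=ps.astype(int);a=cv2.resize(sc[y-75:y+45,x-60:x+60],(480,480),interpolation=2);print("scene crop origin",x-60,y-75)
cv2.imwrite("pics/c6.png",np.hstack([cv2.resize(im[120:480,160:400],(320,480)),a]))
E
```

```text
12.5833 [0.59166325 0.24329545 0.17701237] [[0.5121, 0.8589, -0.0011], [0.8589, -0.5121, -0.0008], [-0.0012, -0.0005, -1.0]] [ 0.65189716  0.31932162 -1.47278983] [ 22.4  26.5   8.9  72.5  -0.  143.2] 0.014620233856571355
wrist b,t [[311.41840358 211.93660533]] [[318.65817116 250.36283066]]
scene b,t [416.71306576 317.80592886] [[415.12294669 300.98876213]]
scene crop origin 356 242
```

View pics/c6.png

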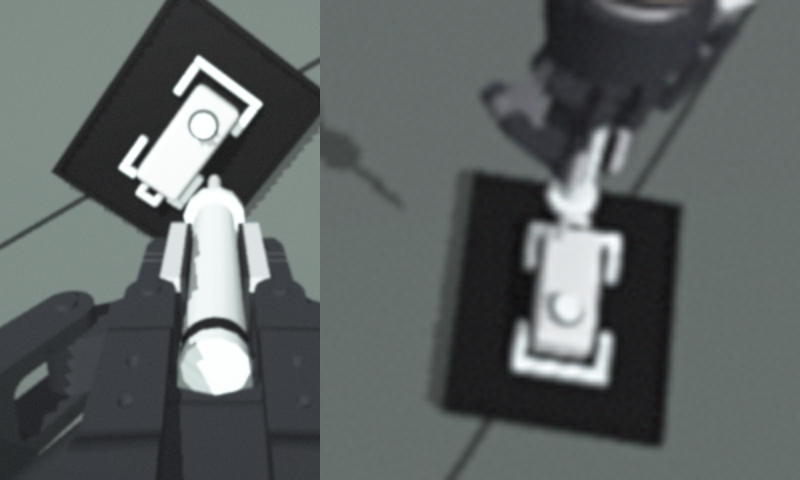

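The wrist crop shows the button at image pixel (312.3,213.8). The stylus tip's front edge is at about (319.8,252.7), and the cap is at (321,392). The fob is undisturbed in the cradle.

```bash
python3 - <<'E'
from m import *
d=np.load("w6.npz");s={"tcp_pos":d["p"],"eef_rot":d["R"]};z0=d["p"][2]
for n,uv,z in(("button",[312.3,213.8],.033),("tip front edge",[319.8,252.7],z0-.0859),("collar ctr",[321,276],z0-.0859+.048),("cap",[321,393],z0+.0441)):
    P=plane("wrist",[uv],z,s)[0];print(n,P,((P-s["tcp_pos"])@s["eef_rot"]).round(4))
E
```

```text
button [0.5928181  0.25574293 0.033     ] [ 0.0115 -0.0053  0.144 ]
tip front edge [0.59147868 0.24153881 0.09111237] [-0.0015  0.0008  0.0859]
collar ctr [0.59401274 0.24434195 0.13911237] [0.0021 0.0015 0.0379]
cap [0.59234122 0.24166077 0.22111237] [-0.0011  0.0014 -0.0441]
```

>>> send_rows:
  motion:
    - {"slide": [0.1, 0.7, -0.8], "dr": [0, 0, 0]}
    - {"slide": [0.1, 0.7, -1.5], "dr": [0, 0, 0]}
    - {"slide": [0, 0, -1.2], "dr": [0, 0, 0]}
    - {"slide": [0, 0, -0.8], "dr": [0, 0, 0]}
    - {"slide": [0, 0, 0], "dr": [0, 0, 0]}

```text
t: 13.15
tcp_pos: [0.5938, 0.2581, 0.1333]
eef_rot: [[0.511, 0.859, -0.001], [0.859, -0.511, -0.0], [-0.001, -0.001, -1.0]]
ft_force: [-1.0, 0.5, -0.6]
gripper_width: 0.0144
```

>>> send_rows:
  motion:
    - {"slide": [0, 0, 0], "dr": [0, 0, 0]}
    - {"slide": [0, 0, 0], "dr": [0, 0, 0]}

```text
t: 13.32
tcp_pos: [0.595, 0.2585, 0.1359]
eef_rot: [[0.511, 0.859, 0.002], [0.859, -0.511, 0.001], [0.002, 0.001, -1.0]]
ft_force: [-0.1, 0.2, 0.0]
gripper_width: 0.0148
```

```bash
python3 - <<'E'
from m import *
s,im=cam("wrist");_,top=cam("top");_,sc=cam("scene")
cv2.imwrite("pics/w7.png",im);cv2.imwrite("pics/top7.png",top);cv2.imwrite("pics/scene7.png",sc)
print(s["t"],s["tcp_pos"],s["eef_rot"].round(4).tolist(),s["ft_force"],s["gripper_width"])
np.savez("w7.npz",p=s["tcp_pos"],R=s["eef_rot"])
w=im[190:310,260:380];a=sc[270:350,370:450]
cv2.imwrite("pics/c7.png",np.hstack([cv2.resize(w,(400,400),interpolation=2),cv2.resize(a,(400,400),interpolation=2)]))
E
```

```text
13.3167 [0.59497125 0.25854839 0.13594944] [[0.5112, 0.8595, 0.0023], [0.8595, -0.5112, 0.001], [0.002, 0.0015, -1.0]] [-0.14965518  0.204924    0.02800862] 0.014766009491177231
```

View pics/c7.png

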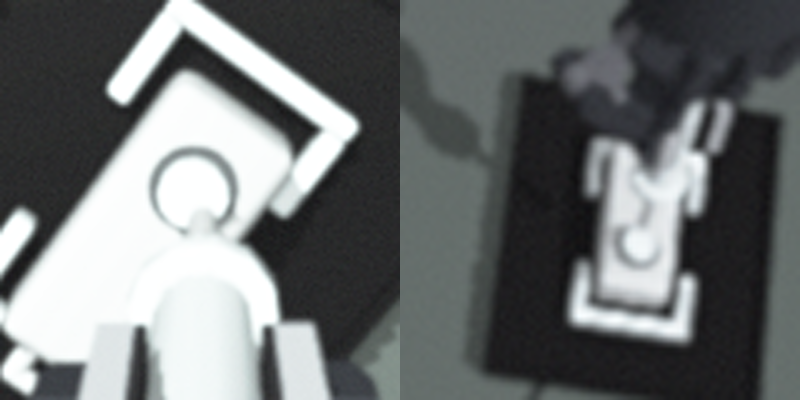

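The wrist crop shows the tip's front edge at (320.9,252.4), just at the button's near rim, with the button centre at (317.9,247.6). The scene crop shows the tip just behind the button at about (419,314), with the button at (418,318.6).

```bash
python3 - <<'E'
from m import *
d=np.load("w7.npz");s={"tcp_pos":d["p"],"eef_rot":d["R"]};R=d["R"];z0=d["p"][2]
T=lambda P:((P-s["tcp_pos"])@R)[:,:2].round(4)
b=T(plane("wrist",[[317.9,247.6]],.033,s));print("button",b)
print("tip edge",T(plane("wrist",[[320.9,252.4]],z0-.0859,s)))
for off in(0,-.002,-.004):
    P=s["tcp_pos"]+R@np.array([off,0.0015,.0859]);E=P+R@np.array([.003,0,0]);print(off,"scene tip",proj("scene",[P]),"edge wrist",proj("wrist",[E],s))
print("scene button pt at .033",plane("scene",[[418,318.6]],.033),"tip pt",plane("scene",[[419,314.4]],z0-.0859))
E
```

```text
button [[-0.0036 -0.0006]]
tip edge [[-0.0013  0.0015]]
0 scene tip [[417.30276879 315.38420518]] edge wrist [[320.90265238 246.1149666 ]]
-0.002 scene tip [[416.8213675  314.63688889]] edge wrist [[320.90099243 249.05096917]]
-0.004 scene tip [[416.34060731 313.89062175]] edge wrist [[320.89934107 251.97220188]]
scene button pt at .033 [[0.5931683  0.26065585 0.033     ]] tip pt [[0.59236601 0.25979689 0.05004944]]
```

>>> send_rows:
  motion:
    - {"slide": [-0.1, 0.15, -0.4], "dr": [0, 0, 0]}
    - {"slide": [0, 0, -0.5], "dr": [0, 0, 0]}
    - {"slide": [0, 0, -0.4], "dr": [0, 0, 0]}
    - {"slide": [0, 0, 0], "dr": [0, 0, 0]}
    - {"slide": [0, 0, 0], "dr": [0, 0, 0]}

```text
t: 13.88
tcp_pos: [0.5933, 0.26, 0.1217]
eef_rot: [[0.511, 0.86, 0.001], [0.86, -0.511, 0.0], [0.001, 0.0, -1.0]]
ft_force: [-0.7, -0.6, -0.6]
gripper_width: 0.0146
```

>>> send_rows:
  motion:
    - {"slide": [0, 0, 0], "dr": [0, 0, 0]}
    - {"slide": [0, 0, 0], "dr": [0, 0, 0]}
    - {"slide": [0, 0, 0], "dr": [0, 0, 0]}
    - {"slide": [0, 0, 0], "dr": [0, 0, 0]}
    - {"slide": [0, 0, 0], "dr": [0, 0, 0]}

```text
t: 14.3
tcp_pos: [0.5937, 0.2601, 0.1224]
eef_rot: [[0.511, 0.86, 0.002], [0.86, -0.511, 0.001], [0.001, 0.001, -1.0]]
ft_force: [0.3, -0.8, 0.1]
gripper_width: 0.0146
```

```bash
python3 - <<'E'
from m import *
s,im=cam("wrist");_,sc=cam("scene")
s2=manip.sense()
print(s["t"],s["tcp_pos"],s2["tcp_pos"],s2["eef_rot"].round(4).tolist(),s["ft_force"],s2["ft_force"],s["gripper_width"])
w=im[190:310,260:380];a=sc[270:350,370:450]
cv2.imwrite("pics/c8.png",np.hstack([cv2.resize(w,(400,400),interpolation=2),cv2.resize(a,(400,400),interpolation=2)]))
E
```

```text
14.3 [0.59367349 0.26007136 0.12238539] [0.59363777 0.26010961 0.12237675] [[0.5108, 0.8597, 0.0016], [0.8597, -0.5108, 0.0007], [0.0015, 0.001, -1.0]] [ 0.27092587 -0.7729913   0.11778971] [ 1.1499425   0.31781872 -0.45341944] 0.014604342982752688
```

View pics/c8.png

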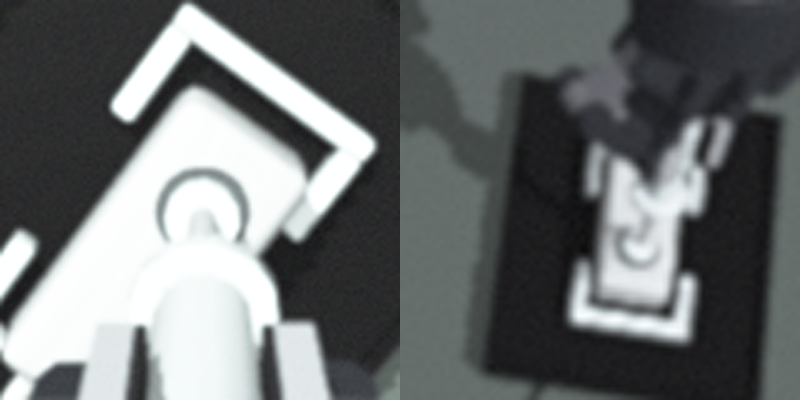

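The tip now sits over the middle of the button, at about (204,218) in the crop against a button centre of (202,213). I'll press down in small steps.

>>> send_rows:
  motion:
    - {"slide": [0, 0, -0.2], "dr": [0, 0, 0]}
    - {"slide": [0, 0, -0.2], "dr": [0, 0, 0]}
    - {"slide": [0, 0, -0.1], "dr": [0, 0, 0]}
    - {"slide": [0, 0, 0], "dr": [0, 0, 0]}
    - {"slide": [0, 0, 0], "dr": [0, 0, 0]}

```text
t: 14.82
tcp_pos: [0.5937, 0.2601, 0.1174]
eef_rot: [[0.511, 0.86, 0.002], [0.86, -0.511, 0.001], [0.002, 0.001, -1.0]]
ft_force: [-0.1, 0.1, 2.1]
gripper_width: 0.0146
```

>>> send_rows:
  motion:
    - {"slide": [0, 0, -0.1], "dr": [0, 0, 0]}
    - {"slide": [0, 0, 0], "dr": [0, 0, 0]}
    - {"slide": [0, 0, 0], "dr": [0, 0, 0]}
    - {"slide": [0, 0, 0], "dr": [0, 0, 0]}
    - {"slide": [0, 0, 0], "dr": [0, 0, 0]}

```text
t: 15.23
tcp_pos: [0.5937, 0.2601, 0.1164]
eef_rot: [[0.511, 0.86, 0.002], [0.86, -0.511, 0.001], [0.002, 0.001, -1.0]]
ft_force: [0.7, -0.0, 2.7]
gripper_width: 0.0146
```

>>> send_rows:
  motion:
    - {"slide": [0, 0, 0], "dr": [0, 0, 0]}
    - {"slide": [0, 0, 0], "dr": [0, 0, 0]}
    - {"slide": [0, 0, 0], "dr": [0, 0, 0]}

```text
t: 15.48
tcp_pos: [0.5937, 0.2601, 0.1163]
eef_rot: [[0.511, 0.86, 0.002], [0.86, -0.511, 0.001], [0.001, 0.001, -1.0]]
ft_force: [0.1, 0.1, 3.7]
gripper_width: 0.0147
```

>>> send_rows:
  motion:
    - {"slide": [0, 0, -0.1], "dr": [0, 0, 0]}
    - {"slide": [0, 0, 0], "dr": [0, 0, 0]}
    - {"slide": [0, 0, -0.08], "dr": [0, 0, 0]}
    - {"slide": [0, 0, 0], "dr": [0, 0, 0]}
    - {"slide": [0, 0, 0], "dr": [0, 0, 0]}

```text
t: 15.9
tcp_pos: [0.5937, 0.2601, 0.1145]
eef_rot: [[0.511, 0.86, 0.002], [0.86, -0.511, 0.001], [0.001, 0.001, -1.0]]
ft_force: [-0.2, -0.2, 4.7]
gripper_width: 0.0149
```

```bash
python3 - <<'E'
from m import *
F=[];Z=[]
for k in range(14):
    s,im=cam("wrist");F.append(s["ft_force"]);Z.append(s["tcp_pos"][2])
print(s["t"],np.mean(F,0),np.std(F,0),np.mean(Z),s["gripper_width"])
E
```

```text
16.55 [ 0.63530461 -0.07489861  4.06612228] [0.42127029 0.31078241 0.49054565] 0.11453418409180757 0.01457916845752418
```

>>> send_rows:
  motion:
    - {"slide": [0, 0, -0.05], "dr": [0, 0, 0]}
    - {"slide": [0, 0, 0], "dr": [0, 0, 0]}
    - {"slide": [0, 0, 0], "dr": [0, 0, 0]}

```text
t: 16.85
tcp_pos: [0.5936, 0.2601, 0.114]
eef_rot: [[0.511, 0.86, 0.002], [0.86, -0.511, 0.001], [0.001, 0.001, -1.0]]
ft_force: [1.2, -0.5, 5.3]
gripper_width: 0.0151
```

```bash
python3 - <<'E'
from m import *
F=[];Z=[]
for k in range(16):
    s,im=cam("wrist");F.append(s["ft_force"]);Z.append(s["tcp_pos"][2])
print(s["t"],np.mean(F,0),np.std(F,0),np.mean(Z),s["gripper_width"])
_,sc=cam("scene");w=im[190:310,260:380];a=sc[270:350,370:450]
cv2.imwrite("pics/c9.png",np.hstack([cv2.resize(w,(400,400),interpolation=2),cv2.resize(a,(400,400),interpolation=2)]))
E
```

```text
17.6 [ 0.95213381 -0.21035526  4.73665074] [0.51169725 0.40164405 0.55272956] 0.1139930180259283 0.014716219463896722
```

View pics/c9.png

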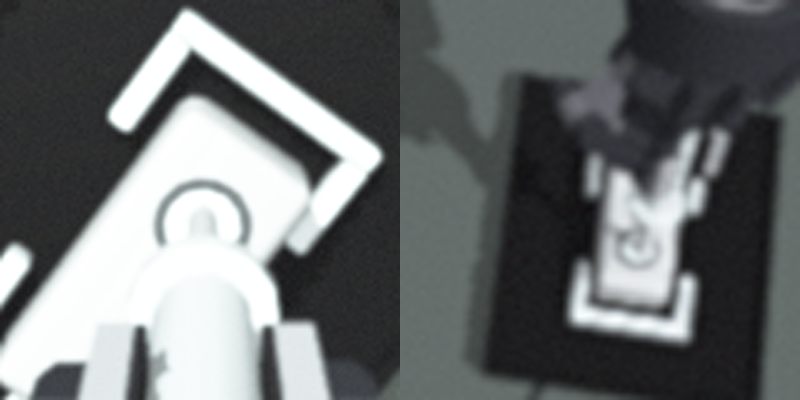

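The tip is on the button inside its bezel, and the fob is still flat in the cradle. The button force is about 5.3 N including the stylus's weight, which means roughly 4.6 mm of its 5 mm travel. I'm handing in now.

```bash
python3 -c "
from plant import manip
print(manip.close_job())"
```

```text
the job is handed in; nothing more can be done
None
```

The job is done and handed in at about 17.7 s. I laid the fob in the cradle with its loop in the open end and let go. Then I took the stylus from the larger wooden stand and pressed the button, and the stylus was still holding it down at hand-in.

- **Fob:** The wrist picture after release showed it flat inside the fence, about 1–2 mm off centre. It looked undisturbed in the later pictures.
- **Button:** The last average was 4.7 N at the wrist. Adding about 0.6 N for the stylus's weight gives roughly 5.3 N and 4.6 mm of the 5 mm travel. Going by height alone it is about 4.9 mm. I can't read the button directly, so this is an estimate.
- **Stylus:** The tip is inside the bezel, the tool within 0.2° of vertical, and the grip firm at a 14.7 mm opening. One rough picture measurement put the stylus itself up to about 1.5° off vertical in the jaws.
- **Disagreements:** The top and wrist cameras differed by about 4 mm on positions. I used the wrist camera, corrected by where the jaws had closed on the fob. While placing the fob, the tool tilted about 0.5° because the last joint was near its range limit. I used a different yaw for the press.
- **Not checked:** I did not re-measure the padlock, dispenser and keys at the end. The arm stayed clear of all of them.

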